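# Stack a microscope flow cell in its assembly fixture

## Robot

A 7-joint arm with a two-finger parallel gripper is mounted at the origin on the work surface. World frame = base frame: x ahead of the robot, y to its left, z up, the work surface at z = 0. Lengths are in mm, angles in rad, forces in N, time in s.
With the tool pointing down it reaches from about 400 to 850 mm from the base axis. Payload 6.9 kg.
Tool frame: the origin (TCP) lies midway between the tips of the shut fingers; the grasp point (between the pads) lies 19 mm behind it; z points along the fingers, y is the line along which they close (so a half turn about z gives the same grasp; the last joint's range is limited). The gripper opens to 85 mm and grips with 20 to 120 N. Pads are 22 mm wide; open, the fingers measure 114 mm over their backs; the gripper's body (76 mm by 85 mm) begins 54 mm behind the grasp point. The pads swing forward as they close: fully open they stand 13 mm farther back than shut.
Start: joints at [-1.067, 0.507, -0.238, 1.5, 0.126, 1.149, -0.155], TCP at [242.712, 575.936, 231.275] pointing down, gripper open.
Joint ranges: [-3.08, 3.08], [-0.24, 2.05], [-1.43, 1.35], [0, 2.5], [-1.52, 4.66], [0.17, 1.96], [-2.89, 2.89]. Speed limits (rad/s): [2.39, 2.39, 3.14, 3.14, 3.14, 3.14, 3.14].

## Interface

Orientations are given as a unit quaternion [w, x, y, z].
In Python, from station import manip gives the robot as it stands. The module is installed in compiled form; this text tells all that it offers.
- The arm moves only by the shell command python3 -m crank 'ROWS'. ROWS is JSON, a list of rows, each a list of 7 numbers: the shift along the tool's x, y, z scaled (see below), then the turn, a rotation vector about the tool's x, y, z scaled (see below), then the opening, from 0 (shut) to 1 (fully open). In form: [[tx, ty, tz, ax, ay, az, claw], ...]. A call has 1 to 5 rows; each row is the pose to reach, as a shift and turn from the pose commanded when the call began, along the tool's axes at that moment; what a row does not reach only later rows make up. The controller multiplies each number of a shift by 0.25 m and each number of a turn by 0.5 rad. A row lasts 1/10 s, in which the tool goes at most 50 mm and 8.59 degrees, less where a joint would pass 70% of its speed; a pose out of reach is approached as far as the arm can. A call with a number of a shift or a turn outside -1 to 1 is refused whole. A call with a gripper value outside its range is refused whole. The fingers move at their own pace and stop on an object; the grip force is fixed at half the most. Time passes only in rows, so rows that repeat a pose let the fingers close. It gives the time, the measured TCP pose, the force, the opening and the grip force at its end, in the units of the state.
- manip.state(): the state, without advancing time (a new reading comes with each control period).
- manip.camera(name): name is "scene" or "side" or "wrist"; returns (picture, depth): 480x640x3 uint8, red, green, blue; 480x640 float32, mm along the optical axis (not along the pixel's ray), 0 where there is no reading.
- manip.calibration(name): a dict with "fov_y" (degrees; the focal length in pixels is half the picture's height over the tangent of half this angle, whatever the lens; pixels are square), "cx", "cy" (the principal point, pixels), "dist_coeffs" ([k1, k2, p1, p2, k3] as OpenCV has them; the pictures are not rectified), "position" and "orientation" of the camera in the world. Camera axes: x right, y down, z forward; pixel columns grow to the right and rows downward; lengths in mm; the calibration is good to about 2 mm. A picture is of the moment at which its call begins: read the wrist's pose just before it. calibration takes no time and is no camera call; for the wrist camera it gives the pose at the moment of the call.
- manip.job_done(): hands the job in; it is judged then, once.
Trained networks look in the newest picture that a camera, given by its name, has taken for a name from the list of things; names that differ only in an ending like _2 or _b are one class to them, and where a whole thing is asked for, a point or a joint stands for the part that bears it (a point fixed in the world has none). Each returns a list of dicts, best first, with "confidence" (0 to 1); they miss things now and then, are a little off and sometimes report something else, mostly with a low value. They report only what shows in the picture. A call takes as long as a camera call. They do not tell look-alikes from the thing itself.
- manip.spot_in(camera, query): "xyz" ([x, y, z] in mm, in world coordinates, good to about 4 mm: the middle of the surface that is visible of it).
- manip.regions_of(camera, query): "region" (480x640 bool, what is visible of it).
- manip.pinpoint(camera, query): "xyz" ([x, y, z] in mm, in world coordinates, good to about 4 mm: a listed point, or the origin of a listed thing).
The state is a dict: "time_s": time; "joint_positions": joint angles; "qd": joint speeds; "joint_efforts": joint torques, N m; "eef_pos": TCP position; "tool_rot": TCP orientation; "ft_force": force on the tool from outside, world axes, zero at the start; "wrist_torque": the same for the moment, N m; "gripper_width": finger opening in mm; "grasp_force": force on a finger pad.
Only numpy, scipy, OpenCV 4.12 (cv2) and the standard library are available. Lean on these libraries where they do the work, as an engineer would, in place of code of your own. Each camera call takes 0.05 s, during which the arm holds its last target. There are 200 camera calls.

## Task

Build up the microscope flow cell in the green fixture: set the metal body in the pocket, then the orange spacer on it, then the blue window cover, letting go of each before adding the next, so that all three lie flat, square and fully home and the cover is flush with the top of the yellow guides. The fixture leaves room for fingers only at the short ends of the parts, while the black cradle lets you take the body only by its long sides, so put the body down on the bench and take it again by its ends. Lower the parts in gently, never dropping one, and leave the bottle, the jar and the dish where they stand.

Things in the scene. Friction and masses are not known exactly. Their poses are not given: they have to be found in the camera images.
- flow_body: bare aluminium block of the flow cell, 46 (x) by 60 (y, long axis) by 24 mm high, with a shallow 28 x 42 mm recess 8 mm deep in its top; 150 g or so. Origin: centre of its underside, z up. It starts level in the cradle, its underside 6 mm above the bench.
- spacer: orange plastic rectangular frame, 46 (x) by 60 (y, long axis) by 10 mm thick, window 30 x 44 mm, same either way up. Origin: centre of its underside. It starts flat on the bench.
- cover: blue plastic rectangular frame with a glass window, 46 (x) by 60 (y, long axis) by 10 mm thick, same either way up. Origin: centre of its underside. It starts flat on the bench.
- fixture: fixed: dark steel base 105 (x) by 125 (y) by 8 mm, on it a pocket 50 (x) by 64 mm (y, long axis). Long green walls closed (outer faces 35 mm from centre); each short end has two corner posts with a 34 mm gap for a finger, down to the base. Walls straight to 43 mm above the bench, then yellow guides flare out 4 mm, top at 52 mm. Origin: centre of the underside of the base.
- pocket (a point): centre of the pocket's floor, 8 mm above the bench, axes as the fixture's. Seated in turn, the undersides of body, spacer and cover lie 0, 24 and 34 mm above it.
- cradle: fixed black plastic cradle that the body starts in: base 56 (x) by 80 (y) by 6 mm, end walls 7 mm thick at both short ends of the body, 2 mm from it, up to 34 mm above the bench (the body's top is at 30 mm). The long sides (faces towards +-x) are open. Origin: centre of its underside.
- bottle: bystander: small amber bottle with white cap, 48 mm diameter, 85 mm high; origin at the centre of its underside
- jar: bystander: white specimen jar with red lid, 52 mm diameter, 62 mm high; origin at the centre of its underside
- dish: bystander: closed whitish culture dish, 90 mm diameter, 16 mm high; origin at the centre of its underside
There are look-alikes about, which are no part of the job. Of the things like the cover, leave any that is red; of the rest the smaller one is meant.

How it is judged (in metres and radians):
On the way, in this order (a step that is already met when the one before it is completed fails the run):
1. the metal body is seated flat and square in its place in the pocket and let go (z of flow_body in the frame of pocket between -0.003 and 0.003 m and horizontal distance between flow_body and pocket below 0.005 m and angle between flow_body's own z axis and vertical below 0.05 rad and angle between the y axis of flow_body and the y axis of pocket, either way round below 0.1 rad and contact force between the fingers and flow_body below 0.05 N and linear speed of flow_body below 0.02 m/s), for 0.2 s.
2. the orange spacer is seated flat and square in its place in the pocket and let go (z of flow_body in the frame of pocket between -0.003 and 0.003 m and horizontal distance between each of flow_body, spacer and pocket below 0.005 m and angle between flow_body's own z axis and vertical below 0.05 rad and angle between the y axis of each of flow_body, spacer and the y axis of pocket, either way round below 0.1 rad and z of spacer in the frame of pocket between 0.021 and 0.027 m and angle between the z axis of spacer and the z axis of pocket, either way round below 0.05 rad and contact force between the fingers and spacer below 0.05 N and linear speed of spacer below 0.02 m/s), for 0.2 s.
3. the blue cover is seated flat and square in its place in the pocket and let go (z of flow_body in the frame of pocket between -0.003 and 0.003 m and horizontal distance between each of flow_body, spacer, cover and pocket below 0.005 m and angle between flow_body's own z axis and vertical below 0.05 rad and angle between the y axis of each of flow_body, spacer, cover and the y axis of pocket, either way round below 0.1 rad and z of spacer in the frame of pocket between 0.021 and 0.027 m and angle between the z axis of each of spacer, cover and the z axis of pocket, either way round below 0.05 rad and z of cover in the frame of pocket between 0.031 and 0.037 m and contact force between the fingers and cover below 0.05 N and linear speed of cover below 0.02 m/s), for 0.2 s.
At the end, for the whole second after the job is handed in: Body, spacer and cover lie in this order in the pocket, undersides 0, 24 and 34 mm above its floor (each within 3 mm), centred within 5 mm, flat within 0.05 rad, square to the pocket within 0.1 rad, at rest and let go (all of step 3 and contact force between the fingers and flow_body below 0.05 N and linear speed of each of flow_body, spacer below 0.02 m/s and contact force between the fingers and spacer below 0.05 N); the robot touches nothing.
It fails at once if the metal body is dropped (falls free of the fingers faster than 0.45 m/s, about 10 mm of fall) (contact force between the fingers and flow_body below 0.05 N and linear speed of flow_body above 0.45 m/s).
It fails at once if the orange spacer is dropped (falls free of the fingers faster than 0.45 m/s, about 10 mm of fall) (contact force between the fingers and spacer below 0.05 N and linear speed of spacer above 0.45 m/s).
It fails at once if the blue cover is dropped (falls free of the fingers faster than 0.45 m/s, about 10 mm of fall) (contact force between the fingers and cover below 0.05 N and linear speed of cover above 0.45 m/s).
It fails at once if the bottle, the jar or the dish is moved by more than 30 mm or tipped (distance of any of bottle, jar, dish from where it was at the start of the episode above 0.03 m or angle between any of bottle, jar, dish's own z axis and vertical above 0.4 rad).
It also fails if it takes over 72 s, if anything falls off the work surface, if the arm or the gripper's body presses on something with over 40 N, if the wrist force passes 120 N, or if a joint passes its speed limit or range.

## Working session

There is one attempt and no reset: what is moved stays moved. The work goes in short steps, Python scripts to look and compute and a shell command to move; the robot and the scene stay as the last step left them, time stands still between calls to the robot, and variables do not carry over. Pictures are saved under pics/ and viewed, at most 10 in all, crops included, and the job is handed in when it is done.

```bash
mkdir -p pics
cat > h.py <<'E'
import numpy as np, cv2
from scipy.spatial.transform import Rotation as R
from station import manip
def rot(q): return R.from_quat([q[1],q[2],q[3],q[0]])
def cloud(cam):
    """picture, world point for each pixel (480,640,3), valid"""
    c=manip.calibration(cam); im,d=manip.camera(cam)
    f=240/np.tan(np.radians(c['fov_y'])/2); K=np.array([[f,0,c['cx']],[0,f,c['cy']],[0,0,1]])
    u,v=np.meshgrid(np.arange(640.),np.arange(480.))
    p=cv2.undistortPoints(np.stack([u,v],-1).reshape(-1,1,2),K,np.array(c['dist_coeffs'])).reshape(480,640,2)
    P=np.dstack([p[...,0]*d,p[...,1]*d,d])
    W=rot(c['orientation']).apply(P.reshape(-1,3)).reshape(480,640,3)+c['position']
    return im,W,d>0
def rect(pts):
    """centre, long-axis angle (deg), size of xy points"""
    (c,s,a)=cv2.minAreaRect(pts.astype(np.float32))
    if s[0]>=s[1]: L=a
    else: L=a+90
    return np.round(c,1),round((L+90)%180-90,1),np.round(sorted(s),1)
E
python3 - <<'E'
from h import *
s=manip.state(); print(s['time_s'],s['eef_pos'],s['tool_rot'],s['gripper_width'])
for n in('scene','side'):
    c=manip.calibration(n); print(n,c)
    im,W,ok=cloud(n); cv2.imwrite(f'pics/{n}0.png',im[...,::-1]); np.savez(f'{n}0.npz',im=im,W=W,ok=ok)
for q in('flow_body','spacer','cover','fixture','pocket','cradle','bottle','jar','dish'):
    print(q,[(np.round(r['xyz']).tolist(),round(r['confidence'],2)) for r in manip.pinpoint('scene',q)])
E
```

```text
0.0 [242.59148283 575.43976277 230.4159722 ] [-1.48793619e-04  1.98072593e-01  9.80186926e-01 -9.03444602e-04] 85.66745317376059
scene {'fov_y': 44.14615765388798, 'cx': 323.2750037672968, 'cy': 248.2935835822223, 'dist_coeffs': array([0.0584812, 0.       , 0.       , 0.       , 0.       ]), 'position': array([1453.41012926, -169.70778852,  861.04203139]), 'orientation': array([-0.29979298,  0.721551  ,  0.57220534, -0.24913724])}
side {'fov_y': 56.10709002754319, 'cx': 319.3395995269286, 'cy': 237.25502325673511, 'dist_coeffs': array([-0.10941293,  0.        ,  0.        ,  0.        ,  0.        ]), 'position': array([ 308.62219576, -557.5412843 ,  667.96617485]), 'orientation': array([-0.37745376,  0.89830169, -0.20376103,  0.09520598])}
flow_body [([454.0, 292.0, 3.0], 0.57)]
spacer []
cover [([599.0, -281.0, 1.0], 0.94), ([719.0, -288.0, -2.0], 0.83), ([559.0, -391.0, 1.0], 0.7)]
fixture [([513.0, 0.0, -2.0], 0.88)]
pocket [([511.0, -0.0, 4.0], 0.91)]
cradle [([460.0, 295.0, -1.0], 0.7)]
bottle [([742.0, 90.0, 4.0], 0.87), ([458.0, 297.0, 2.0], 0.51)]
jar [([733.0, -60.0, 1.0], 0.7), ([430.0, -271.0, -0.0], 0.5), ([458.0, 295.0, -1.0], 0.38)]
dish [([740.0, 87.0, 1.0], 0.64)]
```

View pics/scene0.png

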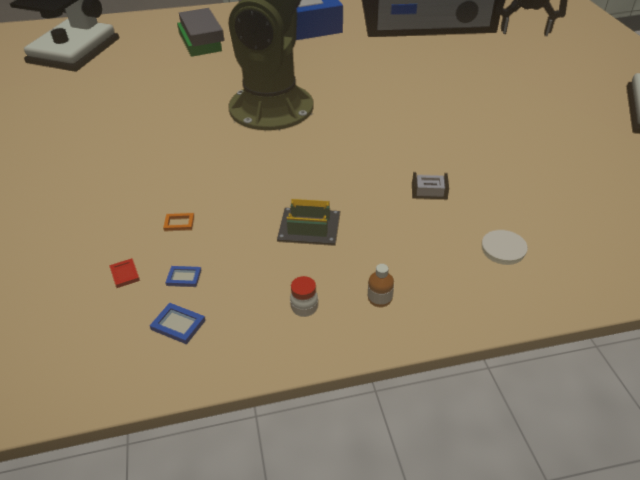

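View pics/side0.png

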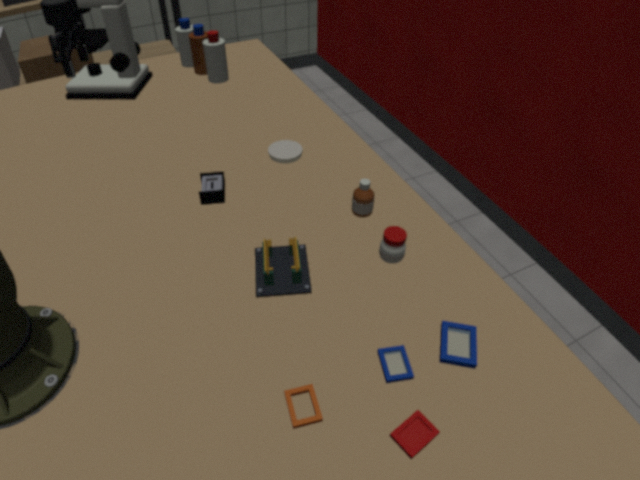

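The scene picture shows the fixture at (309,224), the spacer at (179,221), the small blue cover at (184,276), the large blue look-alike at (178,322) and the red one at (124,272). The body in its cradle is at (430,185), the jar at (304,295), the bottle at (381,285) and the dish at (504,247). Next I measure poses from colour and depth.

Run:
```python
from h import *
from scipy import ndimage as nd
for n in('scene','side'):
    z=np.load(n+'0.npz'); im,W,ok=z['im'],z['W'],z['ok']
    hsv=cv2.cvtColor(im,cv2.COLOR_RGB2HSV); h,s,v=[hsv[...,i].astype(int) for i in range(3)]
    box=ok&(W[...,0]>350)&(W[...,0]<850)&(abs(W[...,1])<500)&(W[...,2]>-15)&(W[...,2]<120)
    for nm,m in dict(blue=(h>100)&(h<130)&(s>110),orange=(h>5)&(h<16)&(s>190),yellow=(h>18)&(h<30)&(s>190),grey=(s<70)).items():
        l,k=nd.label(nd.binary_closing(m&box))
        for i in range(1,k+1):
            p=W[(l==i)&box]
            if len(p)>60: print(n,nm,len(p),*rect(p[:,:2]),'z',np.round(np.percentile(p[:,2],[5,50,95])),'px',np.round(nd.center_of_mass(l==i)))
    b=ok&(np.abs(W[...,2])<12)&(W[...,0]>500)&(W[...,0]<650)&(np.abs(W[...,1]-150)<40); print(n,'bench z',np.median(W[b][:,2]))
```

```text
scene blue 201 [ 600.2 -276.2] 74.1 [47.9 59.6] z [ 6. 10. 12.] px [275. 183.]
scene blue 514 [ 719.9 -291.7] 51.5 [60.9 80.1] z [11. 13. 16.] px [322. 177.]
scene orange 123 [ 434.2 -276.7] 78.9 [46.8 56.9] z [ 7.  9. 12.] px [221. 178.]
scene yellow 128 [486.7   7. ] 71.2 [12.3 73.6] z [41. 46. 50.] px [203. 310.]
scene grey 608 [438.4 298.3] -20.2 [65.4 98.5] z [ 4. 23. 31.] px [185. 430.]
scene grey 913 [508.4  -1.9] 71.0 [117.8 123.6] z [ 4.  7. 41.] px [229. 310.]
scene grey 1261 [667.9 377.1] -33.3 [ 90.8 115.2] z [ 2. 14. 17.] px [246. 504.]
scene grey 150 [705.  102.3] -19.0 [ 24.3 110.3] z [ 0. 83. 86.] px [270. 382.]
scene grey 147 [ 594.5 -276.1] 72.1 [63.4 66. ] z [-2.  2.  9.] px [279. 184.]
scene grey 236 [ 599.5 -275.5] 75.1 [35.4 45.6] z [ 4.  7. 10.] px [275. 183.]
scene grey 220 [760.5  80.1] 68.5 [19.5 43.9] z [16. 27. 39.] px [297. 379.]
scene grey 422 [732.2 -67.1] 48.7 [40.8 66.1] z [ 8. 28. 41.] px [305. 304.]
scene grey 520 [ 718.3 -292.3] 53.6 [42.9 62.2] z [ 6.  9. 12.] px [321. 177.]
scene grey 216 [ 734.5 -295.5] 86.4 [ 63.  102.6] z [-1.  3. 10.] px [332
[... 305 characters left out ...]
2.7 [57.5 86.2] z [10. 31. 36.] px [184. 212.]
side grey 121 [774.8 139. ] 55.8 [ 26.8 143.6] z [ 0. 84. 88.] px [183. 364.]
side grey 213 [733.1  76.3] -37.8 [20.9 46.9] z [16. 29. 42.] px [207. 362.]
side grey 428 [732.4 -49.2] 44.1 [56.2 68.6] z [ 5. 28. 45.] px [252. 391.]
side grey 1997 [512.1   4.6] 70.8 [106.9 139.4] z [ 7.  9. 13.] px [272. 282.]
side grey 271 [ 724.  -286.8] 51.5 [68.4 96. ] z [-0.  3. 15.] px [344. 459.]
side grey 591 [ 716.2 -290.6] 51.2 [39.2 59.4] z [ 9. 11. 13.] px [343. 458.]
side grey 215 [ 602.5 -269.6] 73.4 [53.4 71.5] z [-0.  2. 12.] px [363. 396.]
side grey 393 [ 598.4 -272.7] 74.2 [30.9 44.3] z [ 7.  9. 11.] px [363. 395.]
side bench z 1.5681287157194674
```

```bash
cat >> h.py <<'E'
def go(x,y,z,yaw):
    """units for a move from the measured pose to TCP x,y,z (mm), tool y at yaw deg (mod 180), pointing down"""
    s=manip.state(); T=rot(s['tool_rot']); best=None
    for k in (yaw,yaw+180):
        a=np.radians(k); ty=[np.cos(a),np.sin(a),0]; tz=[0,0,-1]; M=R.from_matrix(np.c_[np.cross(ty,tz),ty,tz])
        r=(T.inv()*M).as_rotvec()
        if best is None or np.linalg.norm(r)<np.linalg.norm(best): best=r
    d=T.inv().apply(np.array([x,y,z])-s['eef_pos'])
    print('shift',np.round(d/250,3),'turn',np.round(best/.5,3),'| mm',np.round(d,1),'rows',round(np.linalg.norm(d)/50,1),round(np.degrees(np.linalg.norm(best))/8.59,1),'t',round(s['time_s'],2))
E
python3 - <<'E'
from h import *
s=manip.state();c=manip.calibration('wrist'); T=rot(s['tool_rot'])
print(T.inv().apply(c['position']-s['eef_pos']),(T.inv()*rot(c['orientation'])).as_matrix().round(3),c['fov_y'])
go(455,293,230,-17)
E
```

```text
[  68.01657245   -1.33981785 -142.08978485] [[-0.001 -0.965 -0.264]
 [ 1.    -0.001  0.001]
 [-0.001 -0.264  0.965]] 63.90105440540725
shift [-1.222 -0.713  0.005] turn [-0.     0.     2.937] | mm [-305.5 -178.3    1.3] rows 7.1 9.8 t 0.55
```

```bash
python3 -m crank '[[-1,-0.58,0,0,0,1,1],[-1,-0.58,0,0,0,1,1],[-1,-0.58,0,0,0,1,1],[-1,-0.58,0,0,0,1,1],[-1,-0.58,0,0,0,1,1]]'; python3 -m crank '[[0,0,0,0,0,1,1],[0,0,0,0,0,1,1],[0,0,0,0,0,1,1],[0,0,0,0,0,1,1]]'; python3 -c "
from h import *
go(455,293,230,-17)"
```

```text
time_s: 1.05
eef_pos: [394.2, 374.8, 231.6]
tool_rot: [0.0, 0.435, 0.9, 0.0]
ft_force: [1.3, 0.9, 0.5]
gripper_width: 85.5
grasp_force: 0.0
time_s: 1.45
eef_pos: [393.4, 376.3, 231.4]
tool_rot: [-0.0, 0.646, 0.763, 0.0]
ft_force: [-0.4, 0.1, 0.3]
gripper_width: 85.3
grasp_force: 0.0
shift [-0.369  0.188  0.006] turn [ 0.    -0.     0.926] | mm [-92.3  47.    1.4] rows 2.1 3.1 t 1.45
```

```bash
python3 -m crank '[[-0.37,0.19,0,0,0,0.926,1],[-0.37,0.19,0,0,0,0.926,1],[-0.37,0.19,0,0,0,0.926,1],[-0.37,0.19,0,0,0,0.926,1],[-0.37,0.19,0,0,0,0.926,1]]'
python3 - <<'E'
from h import *
im,W,ok=cloud('wrist'); cv2.imwrite('pics/w1.png',im[...,::-1]); np.savez('w1.npz',im=im,W=W,ok=ok)
m=ok&(W[...,2]>15)&(W[...,2]<60)&(np.hypot(W[...,0]-457,W[...,1]-294)<80)
hs=cv2.cvtColor(im,cv2.COLOR_RGB2HSV)
p=W[m]; print('all',rect(p[:,:2]),np.percentile(p[:,2],[5,50,95]))
for lo in (90,110,130,150):
    q=W[m&(hs[...,2]>lo)&(W[...,2]>24)]; print(lo,len(q),rect(q[:,:2]) if len(q)>20 else '')
E
```

```text
time_s: 1.95
eef_pos: [455.2, 294.5, 231.3]
tool_rot: [-0.0, 0.801, 0.599, 0.0]
ft_force: [-0.1, -0.5, 0.7]
gripper_width: 85.2
grasp_force: 0.0
all (array([455.5, 294.2]), 72.9, array([55.7, 78.6])) [20.60979363 29.05273924 33.85069746]
90 1302 (array([456.3, 293.5]), 72.7, array([43.7, 58.7]))
110 0 
130 0 
150 0
```

View pics/w1.png

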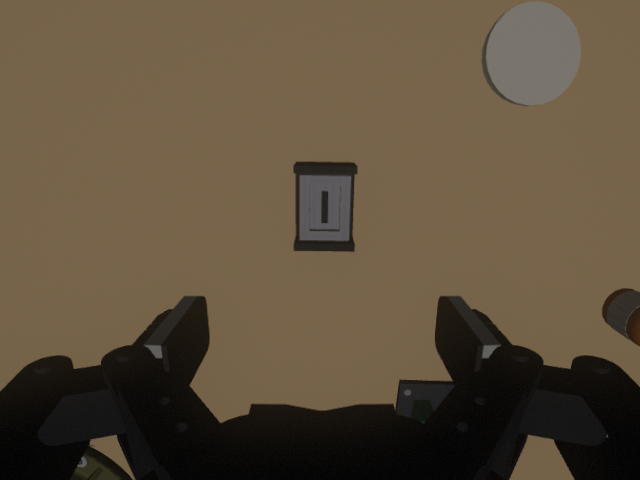

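The wrist view shows the body centred near (325,207). It measures (456,293.5), long axis 72.7°, with the fingers clear on both sides.

```bash
python3 -c "
from h import *
go(456,293.6,40,-17.2)"
```

```text
shift [-0.004  0.006  0.765] turn [-0.002 -0.001  0.031] | mm [ -1.    1.5 191.2] rows 3.8 0.1 t 2.0
```

```bash
python3 -m crank '[[-0.003,0.006,0.765,0,0,0.03,1],[-0.003,0.006,0.765,0,0,0.03,1],[-0.003,0.006,0.765,0,0,0.03,1],[-0.003,0.006,0.765,0,0,0.03,1],[-0.003,0.006,0.765,0,0,0.03,1]]';  python3 -c "
from h import *
go(456,293.6,4,-17.2)"
```

```text
time_s: 2.5
eef_pos: [453.0, 291.9, 35.3]
tool_rot: [-0.001, 0.805, 0.593, -0.005]
ft_force: [-1.0, -0.2, 0.8]
gripper_width: 85.8
grasp_force: 0.0
shift [0.011 0.01  0.125] turn [-0.014  0.014 -0.001] | mm [ 2.8  2.5 31.3] rows 0.6 0.1 t 2.5
```

```bash
python3 -m crank '[[0,0,0,0,0,0,1],[0,0,0,0,0,0,1],[0,0,0,0,0,0,1]]';  python3 -c "
from h import *
go(456,293.6,4,-17.2)"
```

```text
time_s: 2.8
eef_pos: [458.3, 293.4, 42.4]
tool_rot: [-0.0, 0.806, 0.591, 0.002]
ft_force: [-0.9, -0.5, 0.5]
gripper_width: 85.5
grasp_force: 0.0
shift [-0.002 -0.009  0.154] turn [ 0.005 -0.007 -0.01 ] | mm [-0.6 -2.4 38.4] rows 0.8 0.0 t 2.8
```

```bash
python3 -m crank '[[0,-0.005,0.05,0,0,0,1],[0,-0.007,0.09,0,0,0,1],[0,-0.007,0.12,0,0,0,1],[0,-0.007,0.135,0,0,0,1],[0,-0.007,0.14,0,0,0,1]]';  python3 -c "
from h import *
go(456,293.6,4,-17.2)"
```

```text
time_s: 3.3
eef_pos: [455.2, 292.4, 4.2]
tool_rot: [0.0, 0.807, 0.591, -0.001]
ft_force: [-1.3, 0.3, -0.2]
gripper_width: 85.0
grasp_force: 0.0
shift [0.006 0.002 0.001] turn [-0.002  0.002 -0.012] | mm [1.4 0.5 0.2] rows 0.0 0.0 t 3.3
```

```bash
python3 -m crank '[[0.003,0.002,0,0,0,0,0.6],[0.003,0.002,0,0,0,0,0.3],[0.003,0.002,0,0,0,0,0],[0.003,0.002,0,0,0,0,0],[0.003,0.002,0,0,0,0,0]]'
```

```text
time_s: 3.8
eef_pos: [456.5, 293.4, 5.6]
tool_rot: [0.0, 0.807, 0.591, 0.0]
ft_force: [-0.8, -1.0, 5.9]
gripper_width: 45.0
grasp_force: 62.4
```

```bash
python3 -m crank '[[0,0,-0.04,0,0,0,0],[0,0,-0.12,0,0,0,0],[0,0,-0.2,0,0,0,0],[0,0,-0.24,0,0,0,0],[0,0,-0.24,0,0,0,0]]';  python3 -c "
from h import *
go(482,165,64,-17.2)"
```

```text
time_s: 4.3
eef_pos: [456.9, 293.8, 66.5]
tool_rot: [0.0, 0.807, 0.591, 0.001]
ft_force: [0.7, -0.2, -1.7]
gripper_width: 45.0
grasp_force: 61.8
shift [-0.461  0.251  0.009] turn [ 0.003 -0.004 -0.012] | mm [-115.2   62.8    2.3] rows 2.6 0.0 t 4.3
```

```bash
python3 -m crank '[[-0.12,0.06,0,0,0,0,0],[-0.28,0.15,0.04,0,0,0,0],[-0.41,0.22,0.09,0,0,0,0],[-0.46,0.25,0.15,0,0,0,0],[-0.46,0.25,0.19,0,0,0,0]]'; python3 -m crank '[[0,0,0,0,0,0,0],[0,0,0,0,0,0,0],[0,0,0,0,0,0,0]]'; python3 -c "
from h import *
go(482,165,1,-17.2)"
```

```text
time_s: 4.8
eef_pos: [481.0, 161.4, 16.1]
tool_rot: [0.0, 0.808, 0.589, -0.001]
ft_force: [0.6, 0.5, -1.8]
gripper_width: 44.9
grasp_force: 61.7
time_s: 5.1
eef_pos: [481.0, 166.4, 17.8]
tool_rot: [-0.0, 0.806, 0.592, 0.0]
ft_force: [0.1, 0.1, -1.8]
gripper_width: 44.9
grasp_force: 61.7
shift [-0.004  0.005  0.067] turn [ 0.    -0.002 -0.007] | mm [-1.   1.3 16.8] rows 0.3 0.0 t 5.1
```

```bash
python3 -m crank '[[0,0,0.03,0,0,0,0],[0,0,0.05,0,0,0,0],[0,0,0.06,0,0,0,0],[0,0,0.066,0,0,0,0],[0,0,0.07,0,0,0,0]]'; python3 -m crank '[[0,0,0.002,0,0,0,0],[0,0,0.004,0,0,0,0],[0,0,0.004,0,0,0,0]]'
```

```text
time_s: 5.6
eef_pos: [481.1, 164.8, -0.2]
tool_rot: [-0.0, 0.807, 0.591, -0.0]
ft_force: [-0.5, -0.8, -1.5]
gripper_width: 45.0
grasp_force: 61.7
time_s: 5.9
eef_pos: [481.1, 164.8, -0.4]
tool_rot: [0.0, 0.807, 0.591, 0.0]
ft_force: [-2.0, -0.4, 4.5]
gripper_width: 44.8
grasp_force: 62.5
```

```bash
python3 -m crank '[[0,0,0,0,0,0,0.3],[0,0,0,0,0,0,0.7],[0,0,0,0,0,0,1],[0,0,0,0,0,0,1],[0,0,0,0,0,0,1]]'; python3 -m crank '[[0,0,-0.1,0,0,0,1],[0,0,-0.3,0,0,0,1],[0,0,-0.5,0,0,-0.3,1],[0,0,-0.7,0,0,-0.6,1],[0,0,-0.75,0,0,-0.9,1]]'; python3 -c "
from h import *
go(482,165,200,72.8)"
```

```text
time_s: 6.4
eef_pos: [481.2, 164.8, -1.0]
tool_rot: [0.0, 0.807, 0.591, 0.0]
ft_force: [1.1, -0.1, -0.5]
gripper_width: 85.4
grasp_force: 0.0
time_s: 6.9
eef_pos: [483.4, 165.4, 191.9]
tool_rot: [0.002, 0.652, 0.758, 0.004]
ft_force: [-0.3, 0.9, -1.0]
gripper_width: 85.4
grasp_force: 0.0
shift [-0.001 -0.006 -0.032] turn [ 0.016  0.007 -2.241] | mm [-0.2 -1.4 -8.1] rows 0.2 7.5 t 6.9
```

```bash
python3 -m crank '[[0,0,0,0,0,-0.3,1],[0,0,0,0,0,-0.6,1],[0,0,0,0,0,-0.9,1],[0,0,0,0,0,-1,1]]';python3 -c "
from h import *
go(499,85,230,71.5)"
```

```text
time_s: 7.3
eef_pos: [481.0, 164.7, 186.6]
tool_rot: [-0.0, 0.445, 0.896, -0.0]
ft_force: [-0.1, -0.9, -0.5]
gripper_width: 85.4
grasp_force: 0.0
shift [-0.297 -0.135 -0.174] turn [-0.    -0.    -1.197] | mm [-74.3 -33.8 -43.4] rows 1.9 4.0 t 7.3
```

```bash
python3 -m crank '[[-0.1,-0.05,-0.06,0,0,-0.25,1],[-0.2,-0.09,-0.12,0,0,-0.55,1],[-0.28,-0.13,-0.17,0,0,-0.8,1],[-0.297,-0.135,-0.174,0,0,-1,1],[-0.297,-0.135,-0.174,0,0,-1,1]]';python3 -m crank '[[0,0,0,0,0,-0.2,1],[0,0,0,0,0,-0.2,1],[0,0,0,0,0,-0.2,1],[0,0,0,0,0,-0.2,1]]'
cat > look.py <<'E'
from h import *
import sys
tag=sys.argv[1]
im,W,ok=cloud('wrist'); s=manip.state(); print('tcp',s['eef_pos'],'t',s['time_s'])
cv2.imwrite(f'pics/{tag}.png',im[...,::-1]); np.savez(tag+'.npz',im=im,W=W,ok=ok)
def near(x,y,r,lo,hi):
    return ok&(np.hypot(W[...,0]-x,W[...,1]-y)<r)&(W[...,2]>lo)&(W[...,2]<hi)
h,sa,v=[a.astype(int) for a in cv2.split(cv2.cvtColor(im,cv2.COLOR_RGB2HSV))]
def rep(n,m):
    p=W[m]
    if len(p)>30: print(n,len(p),*rect(p[:,:2]),np.percentile(p[:,2],[5,50,95]).round(1))
for a in sys.argv[2:]:
    if a=='body': rep(a,near(481,165,60,18,40))
    if a=='fix':
        rep('base',near(512,1,85,3.5,70)); rep('walls',near(512,1,70,36,70)); rep('yellow',near(512,1,70,36,70)&(h>16)&(h<32)&(sa>150))
        rep('yel2',near(512,1,70,30,70)&(sa>120))
    if a=='cover': rep(a,near(599,-275,70,-5,30)&(h>100)&(h<130)&(sa>100))
    if a=='spacer': rep(a,near(434,-277,70,-5,30)&(h>3)&(h<16)&(sa>170))
E
python3 look.py w2 body fix
```

```text
time_s: 7.8
eef_pos: [499.1, 83.8, 230.3]
tool_rot: [0.0, 0.212, 0.977, -0.0]
ft_force: [-0.9, 1.4, -0.2]
gripper_width: 85.3
grasp_force: 0.0
time_s: 8.2
eef_pos: [498.5, 85.6, 229.8]
tool_rot: [-0.0, 0.164, 0.986, -0.0]
ft_force: [-0.0, -0.1, 0.5]
gripper_width: 85.3
grasp_force: 0.0
tcp [498.55065164  85.59604188 229.89256613] t 8.25
body 2097 [479.6 165.3] 71.7 [46.4 60.4] [22.  23.5 24.8]
base 12720 [ 5.09e+02 -5.00e-01] 70.6 [105.9 124.8] [ 6.2  8.  50.2]
walls 2865 [ 5.086e+02 -1.000e-01] 70.1 [70.3 83.5] [39.4 45.4 51.6]
yellow 1988 [510.1  -0.8] 70.1 [66.6 83.1] [40.8 48.3 51.8]
yel2 2090 [510.1  -0.8] 70.1 [66.6 83.1] [40.4 48.2 51.8]
```

View pics/w2.png

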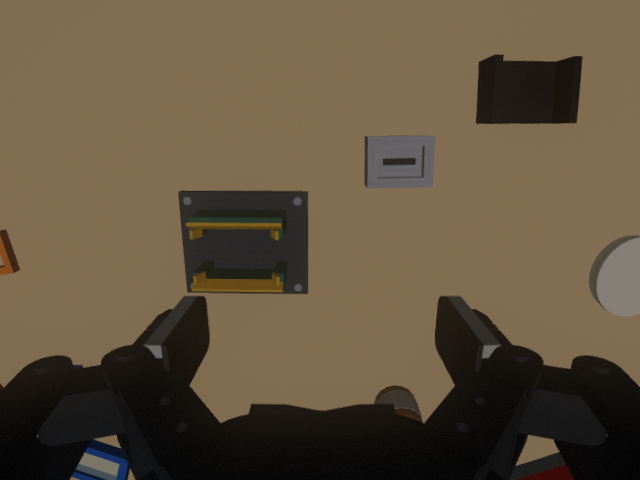

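The view shows the body at (400,162) on the bench. The fixture is empty at (245,240) and the cradle is empty at (528,90). Now I take the body by its ends.

```bash
python3 -c "
from h import *
go(480.9,165,40,72.2)"
```

```text
shift [0.169 0.278 0.76 ] turn [-0.    -0.001 -0.035] | mm [ 42.3  69.5 189.9] rows 4.1 0.1 t 8.25
```

```bash
python3 -m crank '[[0.06,0.1,0.15,0,0,-0.035,1],[0.12,0.2,0.33,0,0,-0.035,1],[0.169,0.278,0.5,0,0,-0.035,1],[0.169,0.278,0.65,0,0,-0.035,1],[0.169,0.278,0.74,0,0,-0.035,1]]';python3 -m crank '[[0,0,0.02,0,0,0,1],[0,0,0.02,0,0,0,1],[0,0,0.02,0,0,0,1]]'; python3 -c "
from h import *
go(480.9,165,0,72.2)"
```

```text
time_s: 8.75
eef_pos: [479.2, 165.5, 42.3]
tool_rot: [-0.002, 0.154, 0.988, -0.001]
ft_force: [0.7, -0.3, -0.4]
gripper_width: 85.4
grasp_force: 0.0
time_s: 9.05
eef_pos: [481.9, 164.8, 41.2]
tool_rot: [0.001, 0.154, 0.988, 0.0]
ft_force: [0.3, 0.1, 0.0]
gripper_width: 85.4
grasp_force: 0.0
shift [ 0.004 -0.001  0.165] turn [0.002 0.003 0.001] | mm [ 1.1 -0.1 41.2] rows 0.8 0.0 t 9.05
```

```bash
python3 -m crank '[[0.003,0,0.06,0,0,0,1],[0.003,0,0.11,0,0,0,1],[0.003,0,0.145,0,0,0,1],[0.003,0,0.16,0,0,0,1],[0.003,0,0.162,0,0,0,1]]';python3 -m crank '[[0,0,0,0,0,0,0.6],[0,0,0,0,0,0,0.3],[0,0,0,0,0,0,0],[0,0,0,0,0,0,0],[0,0,0,0,0,0,0]]'; python3 -m crank '[[0,0,-0.04,0,0,0,0],[0,0,-0.12,0,0,0,0],[0,0,-0.22,0,0,0,0],[0,0,-0.3,0,0,0,0],[0,0,-0.32,0,0,0,0]]'; python3 -c "
from h import *
go(510.6,-1,80,71)"
```

```text
time_s: 9.55
eef_pos: [480.6, 164.8, -0.2]
tool_rot: [0.0, 0.154, 0.988, 0.0]
ft_force: [-0.3, 0.5, -0.7]
gripper_width: 85.7
grasp_force: 0.0
time_s: 10.05
eef_pos: [480.8, 165.0, 0.5]
tool_rot: [0.001, 0.154, 0.988, 0.0]
ft_force: [-0.3, 0.2, 5.6]
gripper_width: 58.9
grasp_force: 64.7
time_s: 10.55
eef_pos: [481.4, 165.1, 82.0]
tool_rot: [0.002, 0.154, 0.988, 0.001]
ft_force: [1.2, 0.5, -1.4]
gripper_width: 58.5
grasp_force: 64.9
shift [-0.314 -0.597  0.008] turn [0.005 0.006 0.044] | mm [ -78.5 -149.3    1.9] rows 3.4 0.1 t 10.55
```

```bash
python3 -m crank '[[-0.08,-0.15,0,0,0,0.04,0],[-0.18,-0.33,0,0,0,0.04,0],[-0.26,-0.49,0,0,0,0.04,0],[-0.305,-0.58,0,0,0,0.04,0],[-0.314,-0.597,0,0,0,0.04,0]]';python3 -m crank '[[0,0,0,0,0,0,0],[0,0,0,0,0,0,0],[0,0,0,0,0,0,0]]'; python3 -c "
from h import *
go(510.6,-1,54,71)"
```

```text
time_s: 11.05
eef_pos: [509.4, -5.9, 79.0]
tool_rot: [-0.0, 0.167, 0.986, -0.001]
ft_force: [-0.3, -0.0, -1.3]
gripper_width: 58.7
grasp_force: 65.0
time_s: 11.35
eef_pos: [509.4, 0.6, 79.5]
tool_rot: [-0.0, 0.163, 0.987, 0.0]
ft_force: [-0.1, -0.4, -1.0]
gripper_width: 58.7
grasp_force: 65.0
shift [-0.007 -0.005  0.102] turn [ 0.001 -0.001  0.01 ] | mm [-1.7 -1.1 25.5] rows 0.5 0.0 t 11.35
```

```bash
python3 -m crank '[[-0.006,-0.004,0.03,0,0,0.01,0],[-0.006,-0.004,0.06,0,0,0.01,0],[-0.006,-0.004,0.09,0,0,0.01,0],[-0.006,-0.004,0.09,0,0,0.01,0],[-0.006,-0.004,0.09,0,0,0.01,0]]';python3 -c "
from h import *
go(510.6,-1,8.5,71)
im,W,ok=cloud('wrist'); cv2.imwrite('pics/w3.png',cv2.resize(im[60:330,140:500],(720,540))[...,::-1])"
```

```text
time_s: 11.85
eef_pos: [510.5, -2.6, 56.6]
tool_rot: [-0.0, 0.166, 0.986, -0.0]
ft_force: [0.7, -0.1, -1.2]
gripper_width: 58.8
grasp_force: 65.0
shift [0.001 0.006 0.192] turn [-0.001 -0.002 -0.005] | mm [ 0.3  1.5 48.1] rows 1.0 0.0 t 11.85
```

View pics/w3.png

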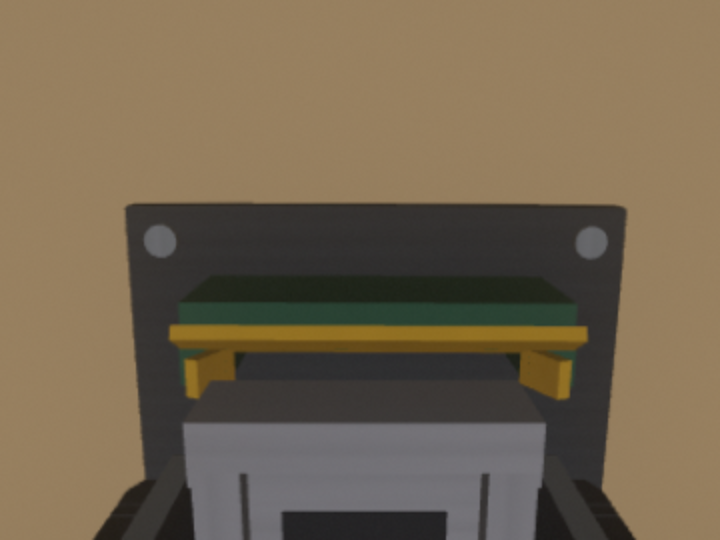

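```bash
cat > rel.py <<'E'
from h import *
def run(ztop):
    im,W,ok=cloud('wrist'); s=manip.state(); T=rot(s['tool_rot'])
    h,sa,v=[a.astype(int) for a in cv2.split(cv2.cvtColor(im,cv2.COLOR_RGB2HSV))]
    L=T.inv().apply((W-s['eef_pos']).reshape(-1,3)).reshape(W.shape)
    z=W[...,2]; n=ok&(np.abs(L[...,1])<90)&(np.abs(L[...,0])<90)
    def ext(nm,m,ax):
        m=m&n; print(nm,m.sum(),np.percentile(L[m][:,ax],[.5,2,98,99.5]).round(1))
    base=(z>4)&(z<11)&(sa<110)&(v<90)
    ext('base y',base&(L[...,0]<-38),1); ext('base x',base&(np.abs(L[...,1])<45),0)
    yl=(z>36)&(z<58)&(h>14)&(h<34)&(sa>140); ext('guide y',yl,1); ext('guide x',yl,0)
    b=(np.abs(z-ztop)<4)&(np.abs(L[...,1])<31.5); ext('part y',b,1); ext('part x',b,0)
    print('tcp',s['eef_pos'],s['time_s'])
    return im
E
python3 - <<'E'
import rel
rel.run(56.6-.5+24)
from h import *
E
```

```text
Traceback (most recent call last):
  File "rel.py", line 10, in run
    ext('base y',base&(L[...,0]<-38),1); ext('base x',base&(np.abs(L[...,1])<45),0)
    ~~~^^^^^^^^^^^^^^^^^^^^^^^^^^^^^^^^
  File "rel.py", line 8, in ext
    m=m&n; print(nm,m.sum(),np.percentile(L[m][:,ax],[.5,2,98,99.5]).round(1))
                            ~~~~~~~~~~~~~^^^^^^^^^^^^^^^^^^^^^^^^^^^
IndexError: index -1 is out of bounds for axis 0 with size 0
```

```bash
sed -i 's/L\[...,0\]<-38/L[...,0]>38/; s/m=m&n; print/m=m\&n\n        if m.any(): print/' rel.py
python3 - <<'E'
import rel
rel.run(56.6-.5+24)
E
```

```text
base y 7994 [-59.7 -57.9  61.2  63.2]
base x 8645 [ 6.7  9.8 54.3 54.7]
guide y 3617 [-39.3 -37.5  40.6  42.3]
guide x 3617 [19.5 20.1 34.3 34.4]
part y 13710 [-30.9 -30.5  28.2  28.9]
part x 13710 [-21.9 -21.2  24.3  24.5]
tcp [510.88125998  -2.70064358  57.18471683] 12.0
```

Relative to the part, the picture has the fixture about 2 mm toward +tool y and 0.5 mm toward +tool x, with the yaw matching. I correct that and lower.

```bash
python3 -m crank '[[0.002,0.005,0,0,0,0,0],[0.002,0.009,0,0,0,0,0],[0.002,0.009,0.02,0,0,0,0],[0.002,0.009,0.035,0,0,0,0],[0.002,0.009,0.05,0,0,0,0]]';python3 -m crank '[[0,0,0.015,0,0,0,0],[0,0,0.03,0,0,0,0],[0,0,0.045,0,0,0,0],[0,0,0.055,0,0,0,0],[0,0,0.06,0,0,0,0]]'
```

```text
time_s: 12.5
eef_pos: [510.9, -0.5, 44.1]
tool_rot: [-0.0, 0.166, 0.986, -0.0]
ft_force: [-0.2, 0.6, -2.2]
gripper_width: 58.9
grasp_force: 65.0
time_s: 13.0
eef_pos: [510.9, -0.4, 29.2]
tool_rot: [-0.0, 0.166, 0.986, -0.0]
ft_force: [-0.2, 0.5, -1.5]
gripper_width: 59.0
grasp_force: 65.0
```

```bash
python3 -m crank '[[0,0,0.015,0,0,0,0],[0,0,0.035,0,0,0,0],[0,0,0.055,0,0,0,0],[0,0,0.068,0,0,0,0],[0,0,0.075,0,0,0,0]]';python3 -m crank '[[0,0,0.003,0,0,0,0],[0,0,0.006,0,0,0,0],[0,0,0.007,0,0,0,0],[0,0,0.007,0,0,0,0]]'
```

```text
time_s: 13.5
eef_pos: [510.8, -0.4, 10.3]
tool_rot: [-0.0, 0.166, 0.986, -0.0]
ft_force: [-0.7, -0.9, -1.4]
gripper_width: 58.7
grasp_force: 65.1
time_s: 13.9
eef_pos: [511.0, -0.4, 9.1]
tool_rot: [0.0, 0.166, 0.986, -0.0]
ft_force: [-0.7, 0.2, -1.2]
gripper_width: 58.7
grasp_force: 65.1
```

```bash
python3 -m crank '[[0,0,0.002,0,0,0,0],[0,0,0.004,0,0,0,0],[0,0,0.004,0,0,0,0]]'
```

```text
time_s: 14.2
eef_pos: [511.1, -0.4, 8.5]
tool_rot: [0.0, 0.166, 0.986, -0.0]
ft_force: [-1.2, -0.4, 4.6]
gripper_width: 58.8
grasp_force: 65.5
```

```bash
python3 -m crank '[[0,0,0,0,0,0,0.2],[0,0,0,0,0,0,0.5],[0,0,0,0,0,0,1],[0,0,0,0,0,0,1],[0,0,0,0,0,0,1]]';python3 -m crank '[[0,0,-0.06,0,0,0,1],[0,0,-0.2,0,0,0,1],[0,0,-0.4,0,0,0,1],[0,0,-0.6,0,0,0,1],[0,0,-0.68,0,0,0,1]]';python3 look.py w4 fix; python3 -c "
from h import *
go(440,-275,180,78)"
```

```text
time_s: 14.7
eef_pos: [511.0, -0.4, 7.9]
tool_rot: [-0.0, 0.166, 0.986, 0.0]
ft_force: [0.9, 0.1, -0.7]
gripper_width: 85.6
grasp_force: 0.0
time_s: 15.2
eef_pos: [512.7, -0.1, 182.5]
tool_rot: [0.003, 0.166, 0.986, 0.001]
ft_force: [0.2, -0.7, -0.9]
gripper_width: 85.6
grasp_force: 0.0
tcp [ 5.13542923e+02 -1.45019924e-01  1.83903391e+02] t 15.25
base 17972 [ 5.091e+02 -4.000e-01] 70.6 [104.1 125.9] [ 6.6 22.3 50.4]
walls 4045 [ 5.075e+02 -1.000e-01] 70.6 [67.4 84.1] [40.3 46.1 51.6]
yellow 3010 [ 5.092e+02 -4.000e-01] 70.7 [63.9 83.1] [41.1 48.6 51.8]
yel2 3109 [509.1  -0.6] 70.7 [63.9 83.4] [40.8 48.4 51.8]
shift [-0.083 -1.135  0.013] turn [ 0.005  0.017 -0.25 ] | mm [ -20.7 -283.8    3.3] rows 5.7 0.8 t 15.25
```

View pics/w4.png

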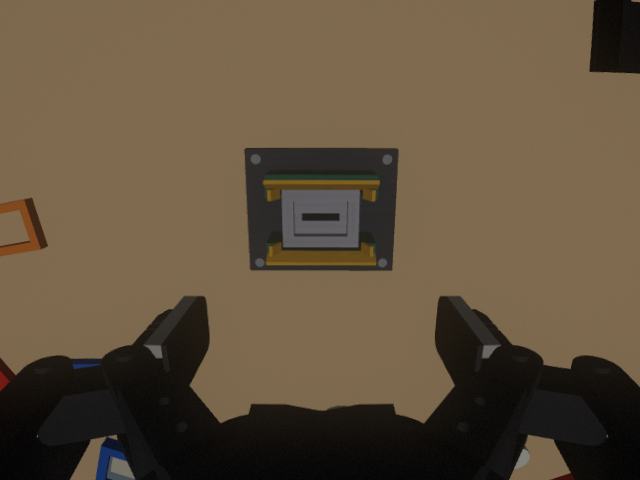

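The body lies square and down in the pocket at (321,217), between the guides. On to the spacer.

```bash
python3 -m crank '[[-0.02,-0.15,0,0,0,-0.25,1],[-0.04,-0.35,0,0,0,-0.25,1],[-0.06,-0.55,0,0,0,-0.25,1],[-0.08,-0.75,0,0,0,-0.25,1],[-0.08,-0.92,0,0,0,-0.25,1]]';python3 -m crank '[[0,-0.11,0,0,0,0,1],[0,-0.19,0,0,0,0,1],[0,-0.21,0,0,0,0,1],[0,-0.21,0,0,0,0,1],[0,-0.21,0,0,0,0,1]]';python3 -m crank '[[0,0,0,0,0,0,1],[0,0,0,0,0,0,1]]';python3 look.py w5 spacer
```

```text
time_s: 15.75
eef_pos: [453.5, -226.9, 177.7]
tool_rot: [-0.0, 0.105, 0.994, -0.0]
ft_force: [0.3, -0.1, -1.1]
gripper_width: 85.5
grasp_force: 0.0
time_s: 16.25
eef_pos: [444.0, -274.1, 177.9]
tool_rot: [-0.0, 0.104, 0.995, 0.0]
ft_force: [-0.8, -0.6, 0.8]
gripper_width: 84.9
grasp_force: 0.0
time_s: 16.45
eef_pos: [444.0, -274.4, 178.1]
tool_rot: [0.0, 0.103, 0.995, 0.0]
ft_force: [-0.6, 0.3, -0.2]
gripper_width: 85.2
grasp_force: 0.0
tcp [ 443.93226954 -274.66515887  178.11489384] t 16.5
spacer 1515 [ 429.2 -274.1] 79.7 [46.  58.7] [ 8.1  9.4 10.6]
```

View pics/w5.png

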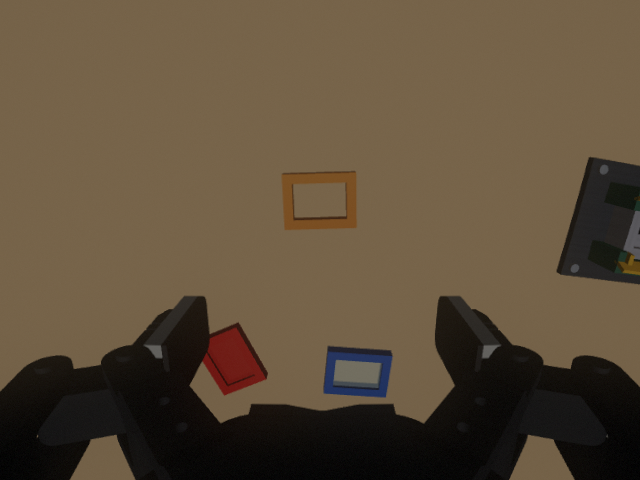

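The spacer shows at (320,200), with the red look-alike at (235,358) and the small blue cover at (358,372). Now I grasp the spacer by its ends.

```bash
python3 -c "
from h import *
go(430.9,-274.4,1.5,80)"
```

```text
shift [ 0.051 -0.01   0.706] turn [ 0.     0.    -0.066] | mm [ 12.8  -2.5 176.6] rows 3.5 0.2 t 16.5
```

```bash
python3 -m crank '[[0.02,-0.01,0.13,0,0,-0.066,1],[0.051,-0.01,0.3,0,0,-0.066,1],[0.051,-0.01,0.45,0,0,-0.066,1],[0.051,-0.01,0.55,0,0,-0.066,1],[0.051,-0.01,0.58,0,0,-0.066,1]]';python3 -m crank '[[0,0,0.03,0,0,0,1],[0,0,0.06,0,0,0,1],[0,0,0.09,0,0,0,1],[0,0,0.11,0,0,0,1],[0,0,0.12,0,0,0,1]]';python3 -c "
from h import *
go(430.9,-274.4,1.5,80)"
```

```text
time_s: 17.0
eef_pos: [429.4, -274.2, 30.8]
tool_rot: [-0.002, 0.088, 0.996, 0.001]
ft_force: [-0.1, 0.1, 0.9]
gripper_width: 85.5
grasp_force: 0.0
time_s: 17.5
eef_pos: [430.6, -275.5, 2.9]
tool_rot: [0.0, 0.088, 0.996, -0.0]
ft_force: [0.4, 0.1, 0.1]
gripper_width: 85.0
grasp_force: 0.0
shift [-0.     0.004  0.006] turn [-0.     0.    -0.004] | mm [-0.1  1.1  1.4] rows 0.0 0.0 t 17.5
```

```bash
python3 -m crank '[[0,0,0.005,0,0,0,0.6],[0,0,0.005,0,0,0,0.3],[0,0,0.005,0,0,0,0],[0,0,0.005,0,0,0,0],[0,0,0.005,0,0,0,0]]';python3 -m crank '[[0,0,-0.04,0,0,0,0],[0,0,-0.12,0,0,0,0],[0,0,-0.22,0,0,0,0],[0,0,-0.32,0,0,0,0],[0,0,-0.35,0,0,0,0]]';python3 -c "
from h import *
go(510.9,-0.5,90,70.9)"
```

```text
time_s: 18.0
eef_pos: [430.6, -275.4, 2.6]
tool_rot: [0.0, 0.088, 0.996, -0.0]
ft_force: [-1.9, 1.0, 7.6]
gripper_width: 57.1
grasp_force: 62.0
time_s: 18.5
eef_pos: [431.7, -276.1, 92.2]
tool_rot: [0.002, 0.088, 0.996, -0.001]
ft_force: [-0.1, 0.1, -0.4]
gripper_width: 56.9
grasp_force: 63.8
shift [-0.118  1.141  0.008] turn [-0.003  0.008  0.314] | mm [-29.6 285.2   1.9] rows 5.7 1.0 t 18.5
```

```bash
python3 -m crank '[[-0.02,0.1,0,0,0,0.08,0],[-0.05,0.27,0,0,0,0.16,0],[-0.08,0.45,0,0,0,0.24,0],[-0.1,0.63,0,0,0,0.314,0],[-0.118,0.79,0,0,0,0.314,0]]';python3 -m crank '[[0,0.13,0,0,0,0,0],[0,0.24,0,0,0,0,0],[0,0.31,0,0,0,0,0],[0,0.34,0,0,0,0,0],[0,0.34,0,0,0,0,0]]';python3 -m crank '[[0,0,0,0,0,0,0],[0,0,0,0,0,0,0]]';python3 -c "
from h import *
go(510.9,-0.5,64,70.9)"
```

```text
time_s: 19.0
eef_pos: [494.5, -83.8, 89.3]
tool_rot: [0.0, 0.166, 0.986, 0.0]
ft_force: [-0.5, -1.0, -0.1]
gripper_width: 57.1
grasp_force: 63.8
time_s: 19.5
eef_pos: [522.0, -5.0, 89.2]
tool_rot: [-0.0, 0.165, 0.986, 0.0]
ft_force: [-0.3, -0.1, -0.3]
gripper_width: 56.5
grasp_force: 63.8
time_s: 19.7
eef_pos: [521.6, -7.4, 89.2]
tool_rot: [-0.0, 0.167, 0.986, -0.0]
ft_force: [0.8, 0.6, -0.5]
gripper_width: 57.0
grasp_force: 63.8
shift [0.049 0.012 0.101] turn [-0.002 -0.001 -0.004] | mm [12.3  3.  25.2] rows 0.6 0.0 t 19.7
```

Now the correction to a hover above the guides, then a relative check in the wrist view.

```bash
python3 -m crank '[[0.02,0.006,0.03,0,0,0,0],[0.04,0.012,0.06,0,0,0,0],[0.049,0.012,0.09,0,0,0,0],[0.049,0.012,0.1,0,0,0,0],[0.049,0.012,0.1,0,0,0,0]]';python3 -m crank '[[0,0,0,0,0,0,0],[0,0,0,0,0,0,0]]';python3 - <<'E'
import rel
im=rel.run(64-2.6+10)
import cv2
cv2.imwrite('pics/w6.png',cv2.resize(im[60:330,140:500],(720,540))[...,::-1])
rel.go(510.9,-0.5,35,70.9)
E
```

```text
time_s: 20.2
eef_pos: [511.0, 1.0, 63.6]
tool_rot: [-0.001, 0.166, 0.986, -0.0]
ft_force: [0.1, 0.5, -1.0]
gripper_width: 57.3
grasp_force: 63.8
time_s: 20.4
eef_pos: [511.7, 1.0, 64.5]
tool_rot: [0.0, 0.166, 0.986, 0.0]
ft_force: [0.4, -0.1, -0.4]
gripper_width: 57.1
grasp_force: 63.8
base y 7241 [-63.5 -61.7  57.7  59.5]
base x 6329 [-8.8  7.9 54.  54.2]
guide y 4194 [-42.8 -40.9  36.6  38.5]
guide x 4194 [-24.4 -23.9  33.8  33.9]
part y 9831 [-30.8 -29.9  27.6  28.6]
part x 9831 [-22.2 -21.5  24.1  24.4]
tcp [511.72438955   1.00023312  64.49259195] 20.45
shift [ 0.001 -0.007  0.118] turn [ 0.     0.001 -0.   ] | mm [ 0.3 -1.7 29.5] rows 0.6 0.0 t 20.45
```

View pics/w6.png

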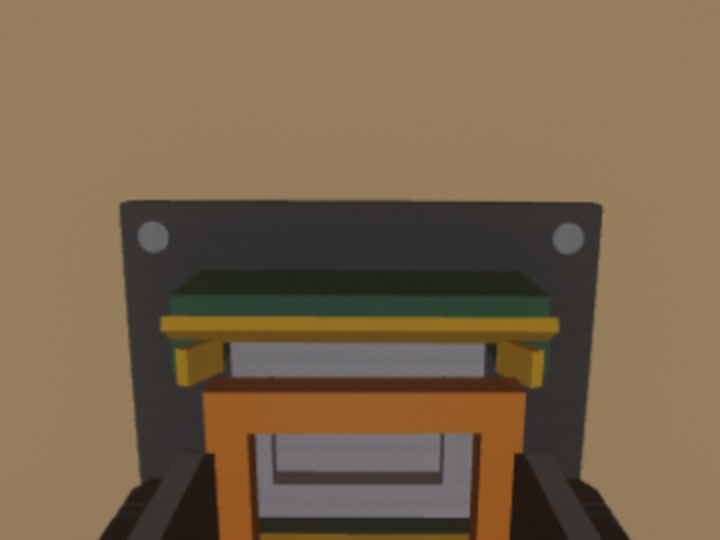

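The spacer is level and square above the pocket, and it needs about −1.4 mm in tool y. I correct and lower.

```bash
python3 -m crank '[[0,-0.006,0,0,0,0,0],[0,-0.006,0.02,0,0,0,0],[0,-0.006,0.045,0,0,0,0],[0,-0.006,0.065,0,0,0,0],[0,-0.006,0.075,0,0,0,0]]';python3 -m crank '[[0,0,0.012,0,0,0,0],[0,0,0.022,0,0,0,0],[0,0,0.028,0,0,0,0],[0,0,0.03,0,0,0,0]]'
```

```text
time_s: 20.95
eef_pos: [510.5, -0.3, 44.7]
tool_rot: [-0.001, 0.166, 0.986, -0.0]
ft_force: [-0.4, -0.1, -0.5]
gripper_width: 56.6
grasp_force: 63.8
time_s: 21.35
eef_pos: [510.9, -0.3, 37.9]
tool_rot: [-0.0, 0.166, 0.986, -0.0]
ft_force: [0.3, -1.2, -0.9]
gripper_width: 56.8
grasp_force: 63.8
```

```bash
python3 -m crank '[[0,0,0.003,0,0,0,0],[0,0,0.006,0,0,0,0],[0,0,0.009,0,0,0,0],[0,0,0.009,0,0,0,0]]';python3 -m crank '[[0,0,0.002,0,0,0,0],[0,0,0.004,0,0,0,0],[0,0,0.004,0,0,0,0]]'
```

```text
time_s: 21.75
eef_pos: [510.9, -0.4, 35.8]
tool_rot: [-0.0, 0.166, 0.986, -0.0]
ft_force: [-0.2, 0.0, 0.3]
gripper_width: 56.7
grasp_force: 63.8
time_s: 22.05
eef_pos: [511.0, -0.4, 34.8]
tool_rot: [0.0, 0.166, 0.986, -0.0]
ft_force: [-0.7, -0.3, -0.1]
gripper_width: 56.7
grasp_force: 63.9
```

```bash
python3 -m crank '[[0,0,0.002,0,0,0,0],[0,0,0.004,0,0,0,0],[0,0,0.004,0,0,0,0]]'
```

```text
time_s: 22.35
eef_pos: [511.0, -0.4, 34.7]
tool_rot: [0.0, 0.166, 0.986, -0.0]
ft_force: [-2.9, 0.1, 11.1]
gripper_width: 56.7
grasp_force: 65.6
```

Contact at the expected height (34.7 mm), so I release, rise and go on to look at the cover.

```bash
python3 -m crank '[[0,0,-0.002,0,0,0,0.2],[0,0,-0.002,0,0,0,0.5],[0,0,-0.002,0,0,0,1],[0,0,-0.002,0,0,0,1],[0,0,-0.002,0,0,0,1]]';python3 -m crank '[[0,0,-0.06,0,0,0,1],[0,0,-0.2,0,0,0,1],[0,0,-0.38,0,0,0,1],[0,0,-0.53,0,0,0,1],[0,0,-0.58,0,0,0,1]]';python3 - <<'E'
from h import *
im,W,ok=cloud('wrist'); h,sa,v=[a.astype(int) for a in cv2.split(cv2.cvtColor(im,cv2.COLOR_RGB2HSV))]
m=ok&(np.hypot(W[...,0]-511,W[...,1])<50)&(h>3)&(h<16)&(sa>170)&(W[...,2]>30); p=W[m]; print(rect(p[:,:2]),np.percentile(p[:,2],[2,50,98]))
A=np.c_[p[:,:2]-p[:,:2].mean(0),np.ones(len(p))]; print('tilt',np.linalg.lstsq(A,p[:,2],rcond=None)[0])
m=ok&(np.hypot(W[...,0]-511,W[...,1])<85)&(W[...,2]>3.5); print(rect(W[m][:,:2]))
go(605,-275,180,73.5)
E
```

```text
time_s: 22.85
eef_pos: [510.9, -0.4, 34.1]
tool_rot: [-0.0, 0.166, 0.986, -0.0]
ft_force: [-0.0, -1.0, 0.5]
gripper_width: 85.3
grasp_force: 0.0
time_s: 23.35
eef_pos: [512.6, -0.2, 183.0]
tool_rot: [0.003, 0.166, 0.986, 0.001]
ft_force: [0.1, 0.4, 0.7]
gripper_width: 85.4
grasp_force: 0.0
(array([509.4,  -1.2]), 70.8, array([46.5, 59.7])) [36.44721882 41.35521045 42.86583909]
tilt [-1.17946263e-02  1.36674971e-03  4.14239429e+01]
(array([509.3,  -0.7]), 70.4, array([104.6, 150.2]))
shift [-0.708 -0.918  0.016] turn [ 0.004  0.012 -0.091] | mm [-177.  -229.4    4. ] rows 5.8 0.3 t 23.4
```

```bash
python3 -m crank '[[-0.1,-0.12,0,0,0,-0.09,1],[-0.22,-0.28,0,0,0,-0.09,1],[-0.34,-0.44,0,0,0,-0.09,1],[-0.46,-0.6,0,0,0,-0.09,1],[-0.57,-0.74,0,0,0,-0.09,1]]';python3 -m crank '[[-0.08,-0.1,0,0,0,0,1],[-0.12,-0.16,0,0,0,0,1],[-0.14,-0.18,0,0,0,0,1],[-0.14,-0.18,0,0,0,0,1],[-0.14,-0.18,0,0,0,0,1]]';python3 -m crank '[[0,0,0,0,0,0,1],[0,0,0,0,0,0,1]]';python3 look.py w7 cover
```

```text
time_s: 23.9
eef_pos: [584.8, -224.6, 178.0]
tool_rot: [-0.001, 0.144, 0.99, -0.0]
ft_force: [0.9, 0.7, 0.6]
gripper_width: 85.2
grasp_force: 0.0
time_s: 24.4
eef_pos: [605.7, -273.2, 178.8]
tool_rot: [-0.0, 0.143, 0.99, 0.001]
ft_force: [0.3, 0.4, 0.4]
gripper_width: 85.2
grasp_force: 0.0
time_s: 24.6
eef_pos: [605.9, -273.6, 179.6]
tool_rot: [0.0, 0.143, 0.99, 0.0]
ft_force: [0.2, 0.1, 0.6]
gripper_width: 85.3
grasp_force: 0.0
tcp [ 605.93223167 -273.8522179   179.61355746] t 24.65
cover 2014 [ 597.2 -273.4] 73.5 [45.7 59.3] [ 8.2  9.4 10.6]
```

View pics/w7.png

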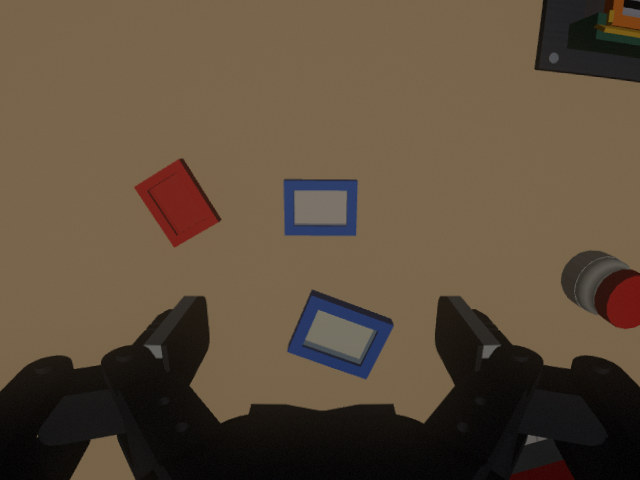

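The small blue cover (46x59 mm) shows at (320,207). The big one at (340,335) and the red one at (178,203) are clear of the fingers.

```bash
python3 -c "
from h import *
go(598.8,-273.9,1.5,73.7)"
```

```text
shift [ 0.027 -0.008  0.712] turn [ 0.     0.001 -0.005] | mm [  6.9  -2.1 178.1] rows 3.6 0.0 t 24.65
```

```bash
python3 -m crank '[[0.02,-0.006,0.13,0,0,0,1],[0.027,-0.006,0.3,0,0,0,1],[0.027,-0.006,0.45,0,0,0,1],[0.027,-0.006,0.55,0,0,0,1],[0.027,-0.006,0.585,0,0,0,1]]';python3 -m crank '[[0,0,0.03,0,0,0,1],[0,0,0.06,0,0,0,1],[0,0,0.09,0,0,0,1],[0,0,0.11,0,0,0,1],[0,0,0.12,0,0,0,1]]';python3 -c "
from h import *
go(598.8,-273.9,1.8,73.7)"
```

```text
time_s: 25.15
eef_pos: [597.3, -273.3, 30.3]
tool_rot: [-0.002, 0.143, 0.99, 0.001]
ft_force: [-0.3, -0.2, -0.0]
gripper_width: 85.9
grasp_force: 0.0
time_s: 25.65
eef_pos: [599.0, -274.5, 3.0]
tool_rot: [0.0, 0.144, 0.99, -0.0]
ft_force: [0.3, 0.4, 0.2]
gripper_width: 85.4
grasp_force: 0.0
shift [0.001 0.002 0.005] turn [-0.     0.    -0.008] | mm [0.3 0.5 1.2] rows 0.0 0.0 t 25.65
```

```bash
python3 -m crank '[[0,0,0.005,0,0,0,0.6],[0,0,0.005,0,0,0,0.3],[0,0,0.005,0,0,0,0],[0,0,0.005,0,0,0,0],[0,0,0.005,0,0,0,0]]';python3 -m crank '[[0,0,-0.04,0,0,0,0],[0,0,-0.12,0,0,0,0],[0,0,-0.22,0,0,0,0],[0,0,-0.32,0,0,0,0],[0,0,-0.37,0,0,0,0]]';python3 -c "
from h import *
go(510.9,-0.5,95,70.9)"
```

```text
time_s: 26.15
eef_pos: [599.2, -274.5, 2.7]
tool_rot: [0.0, 0.144, 0.99, -0.0]
ft_force: [-1.7, 1.6, 5.7]
gripper_width: 57.4
grasp_force: 62.9
time_s: 26.65
eef_pos: [600.0, -274.9, 97.2]
tool_rot: [0.002, 0.144, 0.99, -0.0]
ft_force: [1.1, -0.3, -0.2]
gripper_width: 57.0
grasp_force: 63.8
shift [0.654 0.951 0.006] turn [-0.001  0.007  0.09 ] | mm [163.5 237.7   1.5] rows 5.8 0.3 t 26.65
```

```bash
python3 -m crank '[[0.06,0.09,0,0,0,0.09,0],[0.16,0.24,0,0,0,0.09,0],[0.27,0.4,0,0,0,0.09,0],[0.38,0.55,0,0,0,0.09,0],[0.48,0.7,0,0,0,0.09,0]]';python3 -m crank '[[0.09,0.13,0,0,0,0,0],[0.14,0.2,0,0,0,0,0],[0.16,0.24,0,0,0,0,0],[0.164,0.25,0,0,0,0,0],[0.164,0.25,0,0,0,0,0]]';python3 -m crank '[[0,0,0,0,0,0,0],[0,0,0,0,0,0,0]]';python3 -c "
from h import *
go(510.9,-0.5,67,70.9)"
```

```text
time_s: 27.15
eef_pos: [532.5, -70.9, 94.3]
tool_rot: [-0.0, 0.166, 0.986, 0.0]
ft_force: [0.9, -0.4, 0.3]
gripper_width: 56.8
grasp_force: 63.8
time_s: 27.65
eef_pos: [515.9, -0.9, 94.3]
tool_rot: [0.0, 0.166, 0.986, -0.0]
ft_force: [0.5, -0.2, 0.5]
gripper_width: 56.8
grasp_force: 63.8
time_s: 27.85
eef_pos: [515.6, -1.6, 94.1]
tool_rot: [0.0, 0.167, 0.986, -0.0]
ft_force: [-0.3, -0.5, -1.0]
gripper_width: 57.0
grasp_force: 63.8
shift [ 0.019 -0.002  0.109] turn [-0.001  0.    -0.004] | mm [ 4.8 -0.5 27.1] rows 0.6 0.0 t 27.85
```

```bash
python3 -m crank '[[0.01,-0.002,0.03,0,0,0,0],[0.019,-0.002,0.06,0,0,0,0],[0.019,-0.002,0.09,0,0,0,0],[0.019,-0.002,0.105,0,0,0,0],[0.019,-0.002,0.105,0,0,0,0]]';python3 -m crank '[[0,0,0,0,0,0,0],[0,0,0,0,0,0,0]]';python3 - <<'E'
import rel
im=rel.run(67-2.6+10)
rel.go(510.9,-0.5,44.7,70.9)
E
```

```text
time_s: 28.35
eef_pos: [510.2, 1.0, 67.2]
tool_rot: [-0.001, 0.166, 0.986, -0.0]
ft_force: [-0.5, -0.0, -0.3]
gripper_width: 57.0
grasp_force: 63.8
time_s: 28.55
eef_pos: [510.9, 1.0, 68.2]
tool_rot: [0.0, 0.166, 0.986, 0.0]
ft_force: [-0.4, 0.1, -0.1]
gripper_width: 56.6
grasp_force: 63.8
base y 6636 [-63.2 -61.4  57.7  59.5]
base x 5944 [-6.8 35.2 53.3 53.5]
guide y 3426 [-42.8 -40.9  37.1  39.1]
guide x 3426 [18.3 18.9 33.1 33.2]
part y 17188 [-30.6 -29.5  27.3  28.3]
part x 17188 [-21.5 -20.6  24.6  24.8]
tcp [510.91234671   1.03618435  68.26603868] 28.6
shift [-0.002 -0.006  0.094] turn [0.    0.001 0.   ] | mm [-0.5 -1.5 23.6] rows 0.5 0.0 t 28.6
```

```bash
python3 -m crank '[[-0.0035,-0.006,0,0,0,0,0],[-0.0035,-0.006,0.02,0,0,0,0],[-0.0035,-0.006,0.045,0,0,0,0],[-0.0035,-0.006,0.065,0,0,0,0],[-0.0035,-0.006,0.075,0,0,0,0]]';python3 -m crank '[[0,0,0.004,0,0,0,0],[0,0,0.007,0,0,0,0],[0,0,0.009,0,0,0,0],[0,0,0.009,0,0,0,0]]'
```

```text
time_s: 29.1
eef_pos: [510.6, -0.7, 48.4]
tool_rot: [-0.001, 0.166, 0.986, -0.0]
ft_force: [-0.2, 0.5, -0.2]
gripper_width: 56.9
grasp_force: 63.8
time_s: 29.5
eef_pos: [511.1, -0.7, 47.1]
tool_rot: [0.0, 0.166, 0.986, 0.0]
ft_force: [0.5, -0.4, -0.2]
gripper_width: 57.0
grasp_force: 63.8
```

```bash
python3 -m crank '[[0,0,0.003,0,0,0,0],[0,0,0.006,0,0,0,0],[0,0,0.008,0,0,0,0],[0,0,0.008,0,0,0,0]]';python3 -m crank '[[0,0,0.002,0,0,0,0],[0,0,0.003,0,0,0,0],[0,0,0.003,0,0,0,0]]'
```

```text
time_s: 29.9
eef_pos: [511.0, -0.7, 45.0]
tool_rot: [-0.0, 0.166, 0.986, -0.0]
ft_force: [-0.8, -0.6, -0.5]
gripper_width: 56.9
grasp_force: 63.8
time_s: 30.2
eef_pos: [511.1, -0.7, 44.7]
tool_rot: [0.0, 0.166, 0.986, -0.0]
ft_force: [-2.0, -0.3, 5.1]
gripper_width: 57.0
grasp_force: 64.6
```

Contact at the expected 44.7 mm. I release, rise and check.

```bash
python3 -m crank '[[0,0,0,0,0,0,0.2],[0,0,0,0,0,0,0.5],[0,0,0,0,0,0,1],[0,0,0,0,0,0,1],[0,0,0,0,0,0,1]]';python3 -m crank '[[0,0,-0.06,0,0,0,1],[0,0,-0.2,0,0,0,1],[0,0,-0.38,0,0,0,1],[0,0,-0.5,0,0,0,1],[0,0,-0.54,0,0,0,1]]';python3 -m crank '[[0,0,0,0,0,0,1],[0,0,0,0,0,0,1],[0,0,0,0,0,0,1]]';python3 - <<'E'
from h import *
im,W,ok=cloud('wrist'); h,sa,v=[a.astype(int) for a in cv2.split(cv2.cvtColor(im,cv2.COLOR_RGB2HSV))]
m=ok&(np.hypot(W[...,0]-511,W[...,1])<50)&(h>100)&(h<130)&(sa>100)&(W[...,2]>30); p=W[m]; print(rect(p[:,:2]),np.percentile(p[:,2],[2,50,98]))
A=np.c_[p[:,:2]-p[:,:2].mean(0),np.ones(len(p))]; print('tilt',np.linalg.lstsq(A,p[:,2],rcond=None)[0])
cv2.imwrite('pics/w8.png',cv2.resize(im[60:330,140:500],(720,540))[...,::-1])
E
```

```text
time_s: 30.7
eef_pos: [511.0, -0.7, 44.2]
tool_rot: [-0.0, 0.166, 0.986, -0.0]
ft_force: [0.8, 0.1, 0.7]
gripper_width: 85.2
grasp_force: 0.0
time_s: 31.2
eef_pos: [512.5, -0.6, 182.5]
tool_rot: [0.003, 0.166, 0.986, 0.0]
ft_force: [0.1, 0.7, -1.1]
gripper_width: 85.3
grasp_force: 0.0
time_s: 31.5
eef_pos: [510.1, -0.7, 177.6]
tool_rot: [-0.001, 0.166, 0.986, -0.0]
ft_force: [0.1, 0.8, -0.5]
gripper_width: 85.8
grasp_force: 0.0
(array([506.6,  -8.1]), 70.7, array([46.2, 79.8])) [49.22833626 51.44132311 52.96850804]
tilt [-7.90569314e-02  2.10170908e-02  5.29198502e+01]
```

View pics/w8.png

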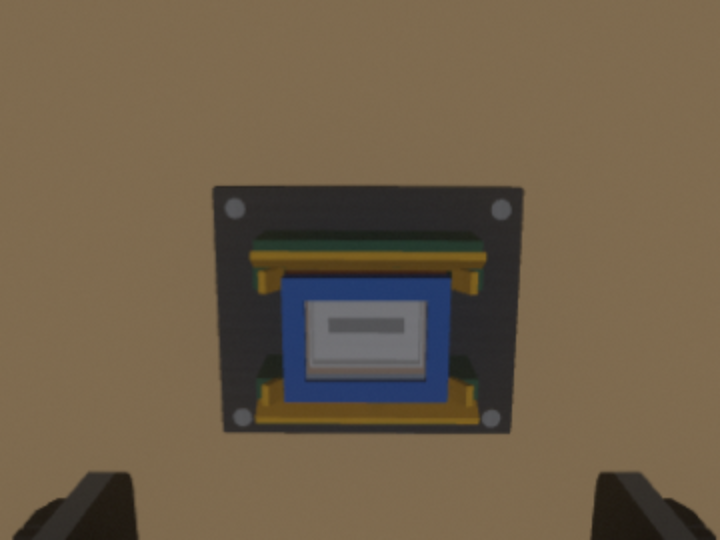

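The cover lies centred between the guides at (365,340), with its top at 51.4 mm. The spacer's top read 41.4 mm with the same camera, so the cover is home.

```bash
python3 -c "
from h import *
print(manip.job_done())"
```

```text
the job is handed in; nothing more can be done
None
```

The job is handed in at about 31.5 s of robot time: body, spacer and cover are stacked in the pocket, centred and at the expected heights in the last wrist view, with the arm clear and the bottle, jar and dish never approached; the hand-in returned no verdict.

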